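# Slide a soft goat drum along the fence, home against the sprung stop

## Task

The white goat drum is too soft to squeeze or lift, so slide it along the counter to the end stop of the fence. Push it against the fence before the black mark, then push it along the fence, keeping it against it all the way, until it is pressed well home into the sprung white pad of the stop (gently: do not ram the pad right to the end of its travel), hold it there a moment, then back off without dragging it, leaving the drum resting against fence and pad with the orange feeler pin pushed in. Leave the other cheeses, the bowl and the tools alone.

Things in the scene. Friction and masses are not known exactly. Their poses are not given: they have to be found in the camera images.
- drum_center (a point): Centre, half-way up, of the loose white bloomy goat drum: an upright cylinder about 98 mm in diameter (not quite round, radius 47 to 49 mm), 67 mm high, flat on the counter; 0.24 to 0.45 kg. It starts near the fence's +y end, its centre 85 to 125 mm on the robot's side of the fence's middle plane. Not to be lifted, tipped, or pressed by more than 40 N.
- fence: Straight pale wooden fence fixed to the counter, 20 mm thick, 47 mm high. Its own y axis runs along it (within 0.15 rad of world y), from own y = -0.30 to +0.24; origin on the counter in mid-thickness. The guiding face looks to own -x, at own x = -0.010: a drum touching it has its centre at about own x = -0.059. Metal feet behind it (own +x). The drum travels towards own -y.
- fence_mark (a point): Black band round the fence, 8 mm wide, at own y = +0.02 of the fence; this point is on the top edge of the guiding face. The drum must be against the fence before its centre passes this mark, and from there on must stay within 15 mm of the fence.
- pad (a joint): How far the sprung white pad of the end stop is pushed in, m: 0 at rest, 0.022 at its end. It gives way to own -y of the fence: about 1.6 N to start, 0.45 N more per mm. Its resting face lies at an unmeasured place, own y between -0.19 and -0.07 of the fence, to be seen or felt. Home: 5 to 18 mm in, held 0.3 s; over 19 mm is ramming. Released, it pushes the drum back until at rest itself.
- feeler (a joint): How far the thin orange pin in the middle of the pad is pushed in, m: 0 free, then 12 mm out of the resting pad, 33 mm above the counter; about 12 mm when a drum touches the resting pad. Very weak spring (under 0.4 N). The pad is an upright plate 66 mm wide, 10 to 56 mm above the counter, centred on the drum's path; the stop behind it is a grey block 85 x 50 mm, 56 mm high.
- cube_center (a point): Centre of a loose pale yellow tasting cube, 50 mm, on the robot's side of the lane. Leave alone.
- cut: Loose wedge-shaped cut of pink-rinded cheese, 105 x 92 x 46 mm, at the right; origin at its underside. Leave alone.
- bowl: Loose dark wooden bowl, 224 mm in diameter, 66 mm high, at the right; origin at its underside. Leave alone.
- serving_tongs: Loose tongs with black grips, 164 mm long, 18 mm high, at the counter's near edge; origin at their underside. Leave alone.
- spatula: Loose wooden spatula, 300 mm long, 9 mm thick, at the left near edge; origin at its underside. Leave alone.
- drum: The same drum as a whole; its origin is at the centre of its underside, its z axis is the drum's axis.

How it is judged:
By the outcome, as a careful person would: the job done as asked, in the order asked, and still so for the second after the job is handed in, with the robot touching nothing.
It also fails if it takes over 72 s, if anything falls off the work surface, if the arm or the gripper's body presses on something with over 40 N, if the wrist force passes 120 N, or if a joint passes its speed limit or range.

## Robot

A 6-joint arm with a two-finger parallel gripper is mounted at the origin on a cart in front of the work surface, level with it; the furniture and walls round the work are solid. World frame = base frame: x ahead of the robot, y to its left, z up, the work surface at z = 0. Lengths are in m, angles in degrees, forces in N, time in s.
With the tool pointing down it reaches from about 0.3 to 0.75 m from the base axis. Payload 8.5 kg.
Tool frame: the origin (TCP) lies on the centre line of the jaws, within the pads' length; the fingertips stand 22 mm ahead of it and the grasp point (between the pads) lies 3 mm ahead of it (env.tip_reach is the distance from the TCP to the fingertips, in m); y points along the fingers, z is the direction in which the jaws open and shut, and the axes are right-handed (so a half turn about y gives the same grasp; the last joint's range is limited). The gripper opens to 85 mm and grips with 20 to 120 N. Pads are 22 mm wide; open, the fingers measure 114 mm over their backs; the gripper's body (76 mm by 85 mm) begins 54 mm behind the grasp point. The pads swing forward as they close: fully open they stand 13 mm farther back than shut.
Start: joints at [-86.362, 21.807, 74.336, -0, 83.858, -12.336], TCP at [0.151, -0.529, 0.253] pointing down, gripper open.
Joint ranges: [-178.18, 178.18], [-50.72, 133.34], [12.68, 142.11], [-81.47, 261.47], [9.98, 163.14], [-165.26, 165.26]. Speed limits (degrees/s): [136.94, 136.94, 180, 180, 180, 180].

## Interface

Orientations are given as a 3x3 rotation matrix whose columns are the frame's x, y, z axes.
In Python, from rig import env, get_image gives the robot as it stands. The module is installed in compiled form; this text tells all that it offers.
- The arm moves only by the tool carry_out, never from a script. Its argument "targets" is a list that holds one entry, the list of rows, each a list of 7 numbers: the closure, from 0 (fully open) to 1 (shut), then the shift along the world's x, y, z in mm, then the turn, a rotation vector about the world's x, y, z in degrees. In form: [[[claw, dx, dy, dz, ax, ay, az], ...]]. A call has 1 to 20 rows; each row is the pose to reach, as a shift and turn from the pose commanded when the call began; what a row does not reach only later rows make up. A row lasts 1/12 s, in which the tool goes at most 41.7 mm and 7.16 degrees, less where a joint would pass 70% of its speed; a pose out of reach is approached as far as the arm can. A call with a gripper value outside its range is refused whole. The fingers move at their own pace and stop on an object; "squeeze" is the grip in N (left out, the last holds). Time passes only in rows, so rows that repeat a pose let the fingers close. It gives the time, the measured TCP pose, the force and the opening at its end, in the units of the state.
- env.observe(): the state, without advancing time (a new reading comes with each control period).
- get_image(name): name is "scene" or "side" or "wrist"; returns a dict with "img" (384x512x3 uint8, red, green, blue), "fx", "fy", "cx", "cy" (pixels), "k1" (the pictures are not rectified: a ray, as slopes to the right and down, at radius r is drawn at 1 + k1 r^2 times it, then the intrinsics apply), "rvec" (rotation vector, rad) and "tvec" (3), from world to camera coordinates, as OpenCV has them. Camera axes: x right, y down, z forward; pixel columns grow to the right and rows downward; lengths in m; the calibration is good to about 2 mm. A picture is of the moment at which its call begins. There is no depth.
- env.close_job(): hands the job in, once; it reports no verdict.
The state is a dict: "time_s": time; "q": joint angles; "qvel": joint speeds; "joint_efforts": joint torques, N m; "position": TCP position; "tool_rot": TCP orientation; "ft_force": force on the tool from outside, world axes, zero at the start; "wrist_torque": the same for the moment, N m; "grip_width": finger opening in m.
Only numpy, scipy, OpenCV 4.12 (cv2) and the standard library are available. Lean on these libraries where they do the work, as an engineer would, in place of code of your own. Each camera call takes 0.05 s, during which the arm holds its last target.

## Working session

There is one attempt and no reset: what is moved stays moved. The work goes in short steps, Python scripts to look and compute and a tool call to move; the robot and the scene stay as the last step left them, time stands still between calls to the robot, and variables do not carry over. Pictures are saved under pics/ and viewed, and the job is handed in when it is done.

Besides the shell and the picture viewer there is one more tool, called after "Call:" by a JSON object that holds its "op" and its "data", one argument or row to a line. carry_out: Moves the arm, as the interface text tells. Its arguments: {"type":"object","properties":{"targets":{"type":"array"},"squeeze":{"type":"number"}},"required":["targets"]}

```bash
mkdir -p pics; ls
python3 - <<'E'
from rig import env,get_image
import cv2
for n in ["scene","side","wrist"]:
    d=get_image(n); cv2.imwrite(f"pics/{n}0.png",d["img"][:,:,::-1]); print(n,{k:v for k,v in d.items() if k!="img"})
o=env.observe(); print(o, env.tip_reach)
E
```

```text
pics
scene {'fx': 451.27918645820307, 'fy': 451.27918645820307, 'cx': 254.34126285860754, 'cy': 192.01805895928018, 'k1': -0.01632331886639427, 'rvec': array([ 1.97805068, -0.80275985,  0.47104964]), 'tvec': array([-0.47588249,  0.19583429,  1.33648505])}
side {'fx': 404.4154158143206, 'fy': 404.4154158143206, 'cx': 254.09158612182452, 'cy': 195.45467846047686, 'k1': -0.09225091074136513, 'rvec': array([ 0.56802364, -2.60560619,  1.23370595]), 'tvec': array([0.42987443, 0.26176942, 1.17398954])}
wrist {'fx': 339.5886027131153, 'fy': 339.5886027131153, 'cx': 254.23769358332987, 'cy': 195.21200966326558, 'k1': 0.02788810191724502, 'rvec': array([-2.28453736,  1.72230409,  0.29163697]), 'tvec': array([-0.55045953, -0.04162681,  0.38093195])}
{'time_s': 0.15, 'q': array([-8.63644591e+01,  2.18325343e+01,  7.43726198e+01, -1.89282081e-04,
        8.38569696e+01, -1.23350789e+01]), 'qvel': array([ 0.01416956, -0.04076573, -0.15977059, -0.04483537, -0.08774024,
        0.01891697]), 'joint_efforts': array([ 3.01234293e-03, -4.48622954e+01, -2.31342673e+01, -9.00154328e-05,
        3.82824917e-03, -1.48838279e-05]), 'position': array([ 0.15132013, -0.52856962,  0.25286244]), 'tool_rot': array([[-9.61402822e-01, -7.20306625e-05,  2.75144706e-01],
       [-2.75144620e-01,  1.08187236e-03, -9.61402240e-01],
       [-2.28421012e-04, -9.99999412e-01, -1.05993399e-03]]), 'ft_force': array([ 0.32502674, -0.18891615, -0.12630719]), 'wrist_torque': array([0.04713769, 0.01552407, 0.00733269]), 'grip_width': 0.08537510033231431} 0.022
```

View pics/scene0.png

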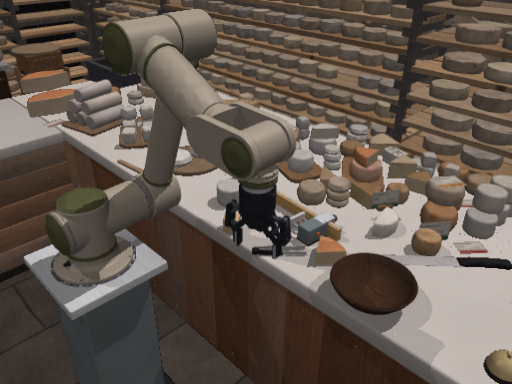

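View pics/side0.png

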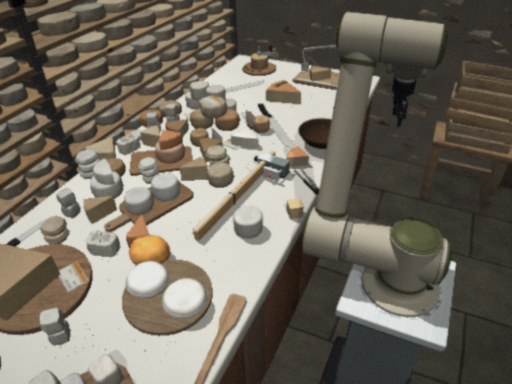

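View pics/wrist0.png

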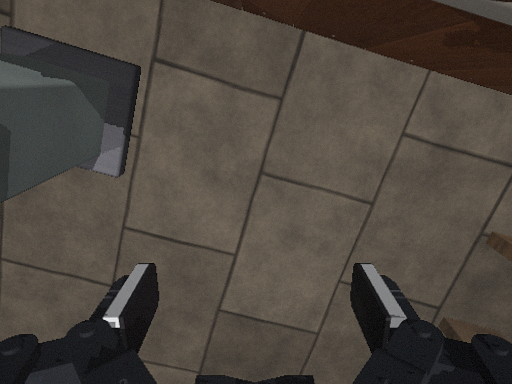

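The side view shows the drum at about (248,221), the fence from (198,230) to (265,168), the black mark near (233,197), the stop near (272,165) and the cube at (295,208). I'll zoom in on it.

```bash
cat > h.py <<'E'
import numpy as np,cv2
from rig import env,get_image
def rays(d,px):
    px=np.atleast_2d(np.array(px,float)); K=np.array([[d["fx"],0,d["cx"]],[0,d["fy"],d["cy"]],[0,0,1]])
    u=cv2.undistortPoints(px.reshape(-1,1,2),K,np.array([d["k1"],0,0,0,0.])).reshape(-1,2)
    R=cv2.Rodrigues(d["rvec"])[0]; C=-R.T@d["tvec"]
    return C,np.c_[u,np.ones(len(u))]@R
def onplane(d,px,z):
    C,r=rays(d,px); return C+r*((z-C[2])/r[:,2])[:,None]
def proj(d,P):
    K=np.array([[d["fx"],0,d["cx"]],[0,d["fy"],d["cy"]],[0,0,1]])
    return cv2.projectPoints(np.atleast_2d(np.array(P,float)),d["rvec"],d["tvec"],K,np.array([d["k1"],0,0,0,0.]))[0].reshape(-1,2)
def crop(d,x0,y0,x1,y1,s,name):
    cv2.imwrite("pics/"+name,cv2.resize(d["img"][y0:y1,x0:x1,::-1],None,fx=s,fy=s,interpolation=cv2.INTER_CUBIC))
E
python3 - <<'E'
from h import *
d=get_image("side"); crop(d,185,140,325,250,5.5,"s1.png")
d=get_image("scene"); crop(d,200,160,350,270,5,"c1.png")
E
```

```text
(no output)
```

View pics/s1.png

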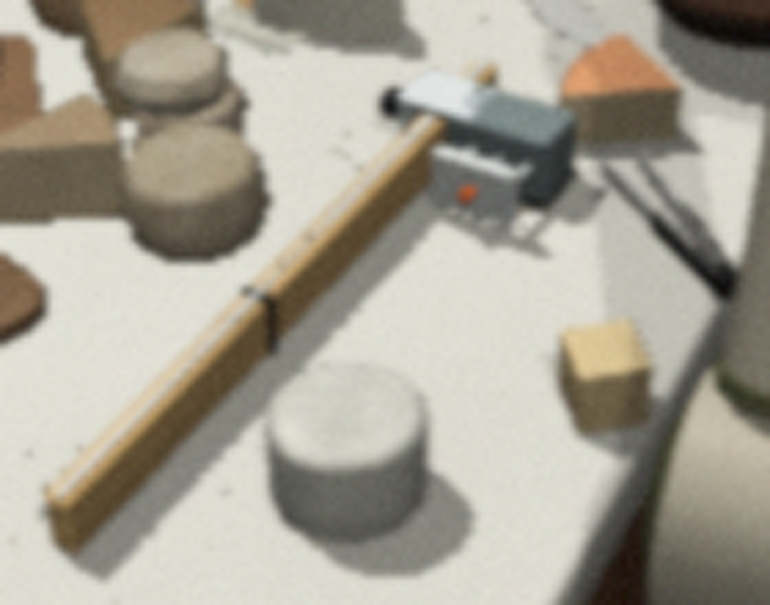

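View pics/c1.png

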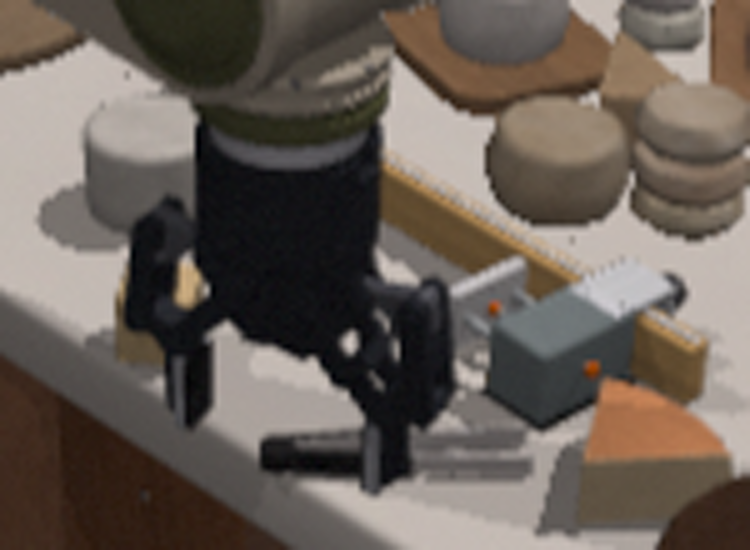

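Run:
```python
from h import *
d=get_image("side")
f=lambda p:[185+(p[0]+.5)/5.5-.5,140+(p[1]+.5)/5.5-.5]
n,m,fa=onplane(d,[f((70,507)),f((271,298)),f((440,124))],.047)
print("fence near,mark,far",n,m,fa)
v=(n-fa)[:2]; print("len n-m",np.linalg.norm((n-m)[:2]),"yaw",np.degrees(np.arctan2(-v[0],v[1])))
v2=(n-m)[:2];print("yaw2",np.degrees(np.arctan2(-v2[0],v2[1])))
# drum: top rim points
P=onplane(d,[f(p) for p in [(268,418),(428,420),(345,362),(300,375),(395,378),(345,472),(290,455),(405,458)]],.067)
A=np.c_[2*P[:,:2],np.ones(len(P))];s=np.linalg.lstsq(A,(P[:,:2]**2).sum(1),rcond=None)[0]
print("drum",s[:2],np.sqrt(s[2]+s[:2]@s[:2]));print(P[:,:2])
# pad top edge corners z=.056 front face
print("pad",onplane(d,[f((432,145)),f((520,180))],.056))
print("pin tip",onplane(d,[f((465,192))],.033))
print("cube top",onplane(d,[f(p) for p in [(560,328),(632,320),(650,360),(575,360)]],.05))
print("block top",onplane(d,[f(p) for p in [(575,120),(548,150)]],.056))
print("tongs",onplane(d,[f(p) for p in [(732,285),(605,165),(640,160)]],.01))
e=get_image("scene"); print("scene cross-proj (crop px)")
g=lambda q:(q-[200,160])*5
for k,p in dict(drumtop=[*s[:2],.067],mark=m,far=fa,pin=onplane(d,[f((465,192))],.033)[0]).items(): print(k,g(proj(e,p)))
```

```text
fence near,mark,far [0.63268883 0.09086319 0.047     ] [ 0.61437155 -0.12979719  0.047     ] [ 0.59473532 -0.35588125  0.047     ]
len n-m 0.22141934297037028 yaw -4.855944658184651
yaw2 -4.745309679714729
drum [ 0.50841217 -0.02642807] 0.04792113271330365
[[ 0.55135714 -0.00606985]
 [ 0.46361323 -0.04308474]
 [ 0.5317804  -0.07084033]
 [ 0.55153293 -0.04878292]
 [ 0.49749985 -0.06967179]
 [ 0.48908086  0.0173479 ]
 [ 0.52472924  0.01742872]
 [ 0.46231597 -0.00753253]]
pad [[ 0.58397299 -0.31785066  0.056     ]
 [ 0.51160515 -0.30385632  0.056     ]]
pin tip [[ 0.5530109  -0.30484633  0.033     ]]
cube top [[ 0.43056792 -0.17363293  0.05      ]
 [ 0.39157736 -0.19956877  0.05      ]
 [ 0.36778922 -0.16717357  0.05      ]
 [ 0.41052312 -0.14830407  0.05      ]]
block top [[ 0.503477   -0.38697627  0.056     ]
 [ 0.50729645 -0.34479537  0.056     ]]
tongs [[ 0.35727073 -0.30869788  0.01      ]
 [ 0.4854695  -0.40526506  0.01      ]
 [ 0.46433096 -0.42142535  0.01      ]]
scene cross-proj (crop px)
drumtop [[139.01852149 118.54661419]]
mark [[347.63876353 144.21250747]]
far [[579.00794462 280.88404912]]
pin [[475.50881634 292.13797112]]
```

Call:
{"op": "carry_out", "data": {
  "targets": [
    [[1,30,55,0,0,0,14],[1,60,110,0,0,0,21],[1,90,165,0,0,0,28],[1,115,215,0,0,0,35],[1,135,255,0,0,0,42],[1,155,290,0,0,0,49],[1,175,325,0,0,0,56],[1,195,360,0,0,0,63],[1,210,390,0,0,0,70],[1,225,420,0,0,0,77],[1,240,450,0,0,0,84],[1,255,480,0,0,0,91],[1,273,510,0,0,0,98],[1,273,510,0,0,0,105],[1,273,510,0,0,0,112],[1,273,510,0,0,0,119],[1,273,510,0,0,0,126],[1,273,510,0,0,0,133],[1,273,510,0,0,0,140],[1,273,510,0,0,0,140]]
  ],
  "squeeze": 30
}}

```text
time_s: 2.02
position: [0.4243, -0.0187, 0.2534]
tool_rot: [[0.916, 0.0, 0.401], [-0.401, -0.0, 0.916], [0.0, -1.0, 0.0]]
ft_force: [0.5, -0.2, -0.1]
grip_width: 0.0004
```

Call:
{"op": "carry_out", "data": {
  "targets": [
    [[1,0,0,-30,0,0,7],[1,0,0,-60,0,0,14],[1,0,0,-90,0,0,19],[1,0,0,-120,0,0,19],[1,0,0,-145,0,0,19],[1,0,0,-153,0,0,19],[1,0,0,-153,0,0,19]]
  ]
}}

```text
time_s: 2.6
position: [0.4238, -0.0186, 0.0992]
tool_rot: [[0.996, -0.003, 0.088], [-0.088, 0.001, 0.996], [-0.003, -1.0, 0.001]]
ft_force: [0.0, -0.0, -0.6]
grip_width: -0.0001
```

Run:
```python
from h import *
d=get_image("side"); crop(d,185,140,325,250,5.5,"s2.png")
e=get_image("scene"); crop(e,190,130,350,270,5,"c2.png")
w=get_image("wrist"); cv2.imwrite("pics/w2.png",w["img"][:,:,::-1])
o=env.observe(); print(o["position"],o["tool_rot"],o["ft_force"],o["q"])
t=o["position"]-[0,0,.022]
print("tip side crop",(proj(d,t)-[185,140])*5.5, "scene",(proj(e,t)-[190,130])*5)
```

```text
[ 0.42516041 -0.01899259  0.10159401] [[ 9.96157702e-01  2.36380669e-03  8.75456788e-02]
 [-8.75439932e-02 -8.07561673e-04  9.96160327e-01]
 [ 2.42542898e-03 -9.99996880e-01 -5.97521704e-04]] [ 0.26934278 -0.1632787   0.3182276 ] [-1.85844306e+01  2.09421230e+01  1.06387627e+02 -8.73691420e-04
  5.25271297e+01 -1.03561513e+02]
tip side crop [[469.3652451 445.196789 ]] scene [[ 90.1385931  289.64677167]]
```

View pics/s2.png

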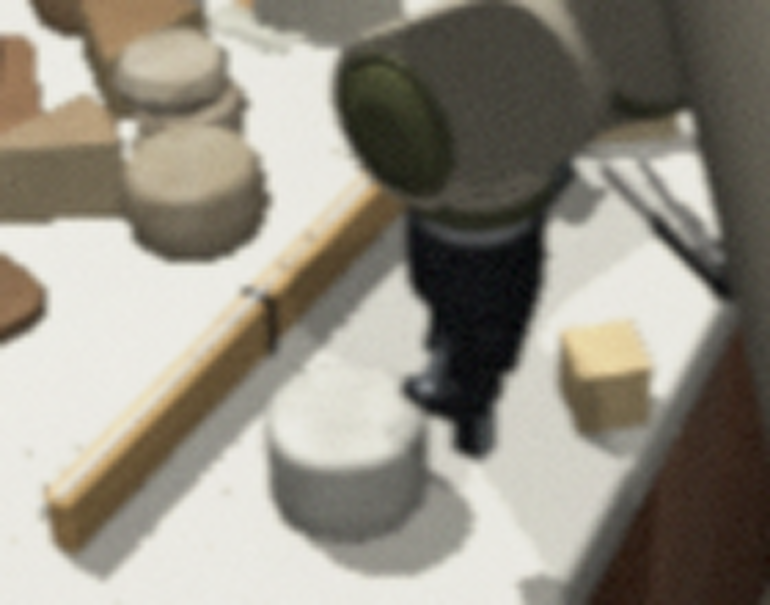

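View pics/c2.png

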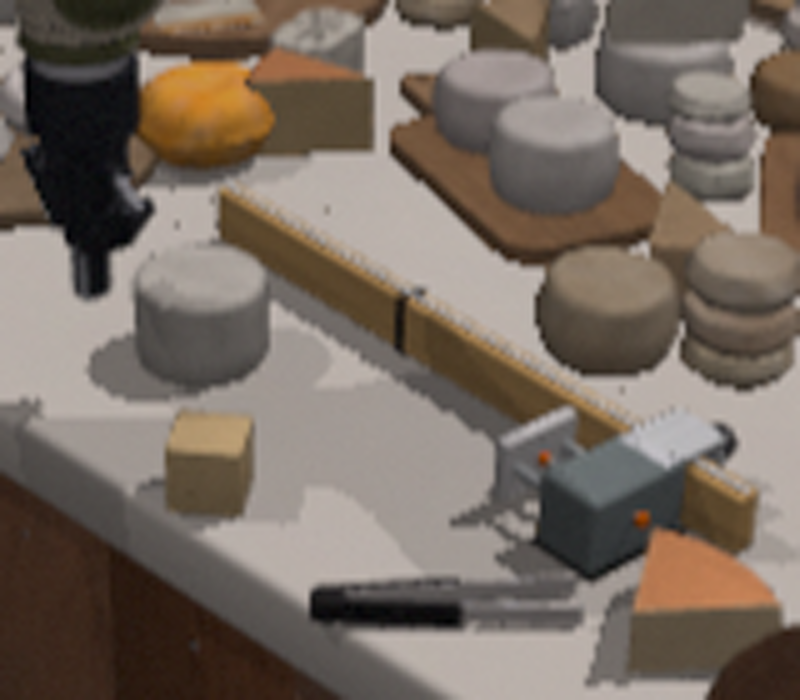

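View pics/w2.png

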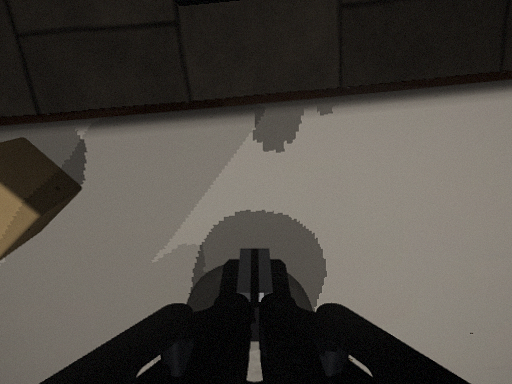

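The fingers are shut, and their tip is within 3 mm of the predicted (469,445) in the side crop. The drum axis in the scene crop sits near x=202, but I predicted 189. I'll triangulate it by masking the drum in both views.

```bash
cat >> h.py <<'E'
def tangent_center(d,pl,pr,z):
    # silhouette columns left/right at plane z -> bisecting vertical plane (horizontal line through camera)
    C,r=rays(d,[pl,pr]); h=r[:,:2]/np.linalg.norm(r[:,:2],axis=1)[:,None]
    b=h.sum(0); b/=np.linalg.norm(b); a=np.arccos(h[0]@h[1])/2
    return C[:2],b,a
E
python3 - <<'E'
from h import *
d=get_image("side"); e=get_image("scene")
f=lambda p:[185+(p[0]+.5)/5.5-.5,140+(p[1]+.5)/5.5-.5]
g=lambda p:[190+(p[0]+.5)/5-.5,130+(p[1]+.5)/5-.5]
S=[]
for dd,pl,pr in [(d,f((268,425)),f((428,425))),(e,g((134,290)),g((270,290)))]:
    C,b,a=tangent_center(dd,pl,pr,0); S.append((C,b,a)); print(C,b,"dist",.049/np.sin(a))
A=np.c_[S[0][1],-S[1][1]]; t=np.linalg.solve(A,S[1][0]-S[0][0]); print("center",S[0][0]+t[0]*S[0][1],t)
# scene rim fit
P=onplane(e,[g(p) for p in [(136,272),(268,275),(200,246),(160,253),(243,255),(200,300),(155,292),(245,296)]],.067)
A=np.c_[2*P[:,:2],np.ones(len(P))];s=np.linalg.lstsq(A,(P[:,:2]**2).sum(1),rcond=None)[0]
print("drum scene",s[:2],np.sqrt(s[2]+s[:2]@s[:2]))
print("scene fence near top, mark",onplane(e,[g((222,205)),g((403,300)),g((750,497))],.047))
print("pad/pin rear",onplane(e,[g((545,457))],.033),onplane(e,[g((500,442)),g((577,408))],.056), "blk",onplane(e,[g((540,482)),g((590,515))],.056))
E
```

```text
[0.05711359 0.85062291] [ 0.45754443 -0.88918676] dist 1.0141825815955037
[-0.40375211 -1.08246353] [0.65775205 0.75323452] dist 1.417727649476143
center [ 0.51212244 -0.03363623] [0.99445828 1.39243129]
drum scene [ 0.51120192 -0.03487663] 0.0425496187589822
scene fence near top, mark [[ 0.61706184  0.06126361  0.047     ]
 [ 0.61220517 -0.13519308  0.047     ]
 [ 0.59141641 -0.45251762  0.047     ]]
pad/pin rear [[ 0.54984972 -0.32255117  0.033     ]] [[ 0.51520431 -0.31314923  0.056     ]
 [ 0.58117025 -0.32117863  0.056     ]] blk [[ 0.49968156 -0.35996389  0.056     ]
 [ 0.49489439 -0.40387129  0.056     ]]
```

Call:
{"op": "carry_out", "data": {
  "targets": [
    [[1,0,-6,-30,0,0,0],[1,0,-6,-55,0,0,0],[1,0,-6,-65,0,0,0],[1,5,-6.5,-65,0,0,0],[1,10,-7,-65,0,0,0],[1,15,-7.5,-65,0,0,0],[1,19,-7.5,-65,0,0,0],[1,23,-8,-65,0,0,0],[1,27,-8.5,-65,0,0,0],[1,31,-8.5,-65,0,0,0],[1,35,-9,-65,0,0,0],[1,39,-9.5,-65,0,0,0],[1,43,-9.5,-65,0,0,0],[1,47,-10,-65,0,0,0],[1,51,-10.5,-65,0,0,0],[1,55,-10.5,-65,0,0,0]]
  ]
}}

```text
time_s: 4.18
position: [0.4797, -0.0293, 0.0353]
tool_rot: [[0.996, -0.0, 0.088], [-0.088, -0.0, 0.996], [-0.0, -1.0, -0.0]]
ft_force: [-1.9, -0.4, 0.0]
grip_width: 0.0002
```

Run:
```python
from h import *
d=get_image("side"); crop(d,185,140,325,250,5.5,"s3.png")
e=get_image("scene"); crop(e,190,130,350,270,5,"c3.png")
```

```text
(no output)
```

View pics/s3.png

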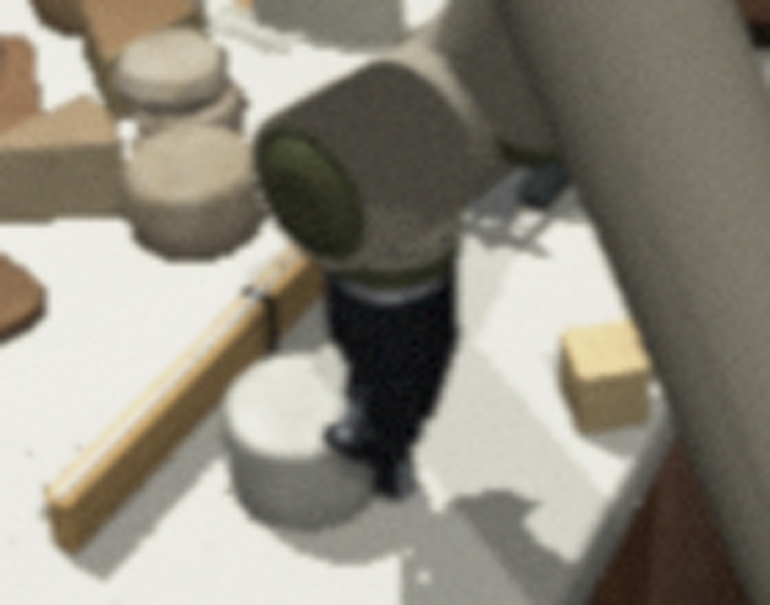

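View pics/c3.png

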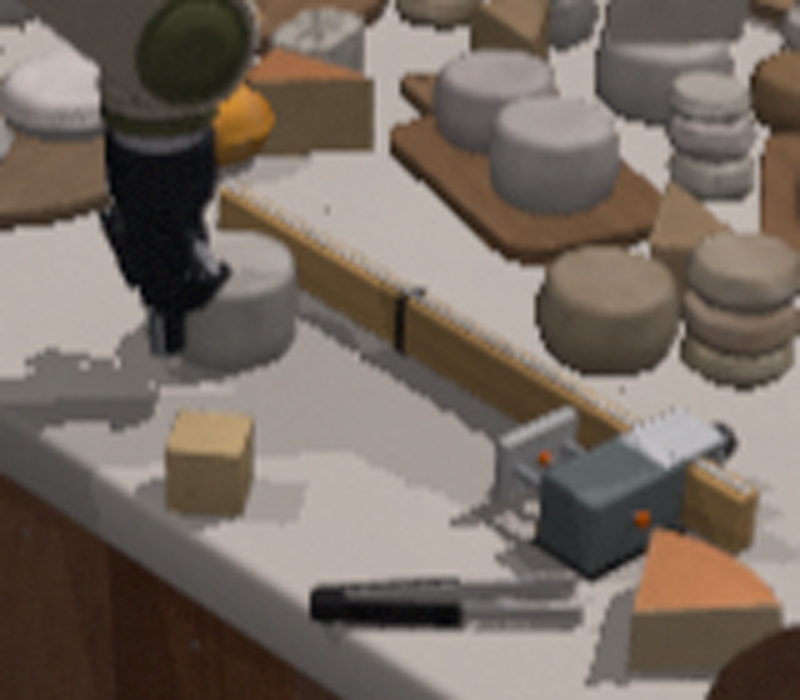

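Contact made: 1.9 N, and the drum is sliding flat towards the fence. I'll carry on.

Call:
{"op": "carry_out", "data": {
  "targets": [
    [[1,4,-0.5,0,0,0,0],[1,8,-0.5,0,0,0,0],[1,12,-1,0,0,0,0],[1,16,-1.5,0,0,0,0],[1,20,-1.5,0,0,0,0],[1,23,-2,0,0,0,0],[1,26,-2,0,0,0,0],[1,28,-2,0,0,0,0]]
  ]
}}

```text
time_s: 4.95
position: [0.5077, -0.0313, 0.0353]
tool_rot: [[0.996, 0.0, 0.088], [-0.088, -0.0, 0.996], [0.0, -1.0, -0.0]]
ft_force: [-2.2, 0.5, 0.2]
grip_width: 0.0002
```

Call:
{"op": "carry_out", "data": {
  "targets": [
    [[1,1,0,0,0,0,0],[1,2,0,0,0,0,0],[1,3,0,0,0,0,0]]
  ]
}}

```text
time_s: 5.2
position: [0.5103, -0.0312, 0.0353]
tool_rot: [[0.996, -0.0, 0.088], [-0.088, 0.0, 0.996], [-0.0, -1.0, 0.0]]
ft_force: [-2.4, 0.6, 0.6]
grip_width: 0.0002
```

Call:
{"op": "carry_out", "data": {
  "targets": [
    [[1,1,0,0,0,0,0],[1,2,0,0,0,0,0]]
  ]
}}

```text
time_s: 5.37
position: [0.5124, -0.0312, 0.0353]
tool_rot: [[0.996, -0.0, 0.088], [-0.088, 0.0, 0.996], [-0.0, -1.0, 0.0]]
ft_force: [-2.0, -0.1, -0.3]
grip_width: -0.0002
```

Call:
{"op": "carry_out", "data": {
  "targets": [
    [[1,1,0,0,0,0,0],[1,2,0,0,0,0,0]]
  ]
}}

```text
time_s: 5.53
position: [0.5144, -0.0313, 0.0353]
tool_rot: [[0.996, -0.0, 0.088], [-0.088, -0.0, 0.996], [-0.0, -1.0, -0.0]]
ft_force: [-2.4, 0.3, -0.3]
grip_width: 0.0001
```

Call:
{"op": "carry_out", "data": {
  "targets": [
    [[1,1,0,0,0,0,0],[1,2,0,0,0,0,0]]
  ]
}}

```text
time_s: 5.7
position: [0.5161, -0.0312, 0.0353]
tool_rot: [[0.996, -0.001, 0.087], [-0.087, 0.0, 0.996], [-0.001, -1.0, 0.0]]
ft_force: [-6.1, -0.3, 1.6]
grip_width: -0.0002
```

Run:
```python
from h import *
d=get_image("side"); crop(d,185,140,325,250,5.5,"s4.png")
e=get_image("scene"); crop(e,190,130,350,270,5,"c4.png")
```

```text
(no output)
```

View pics/s4.png

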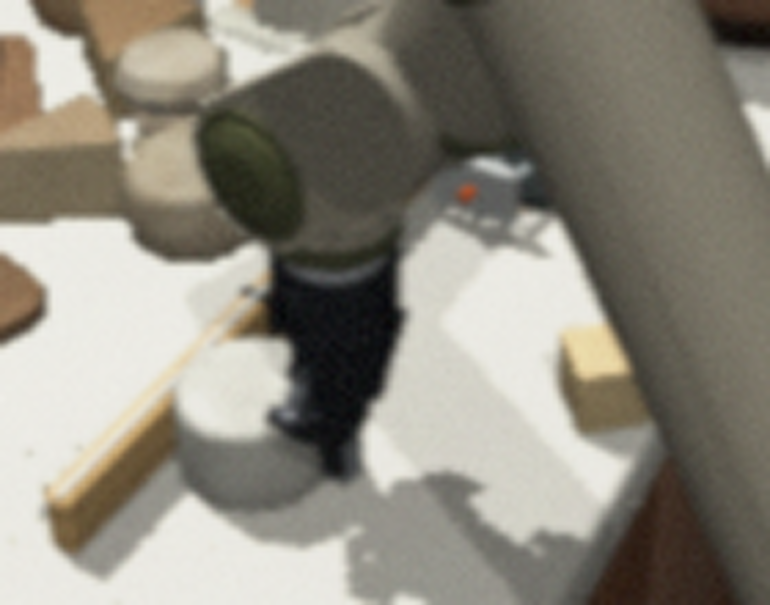

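View pics/c4.png

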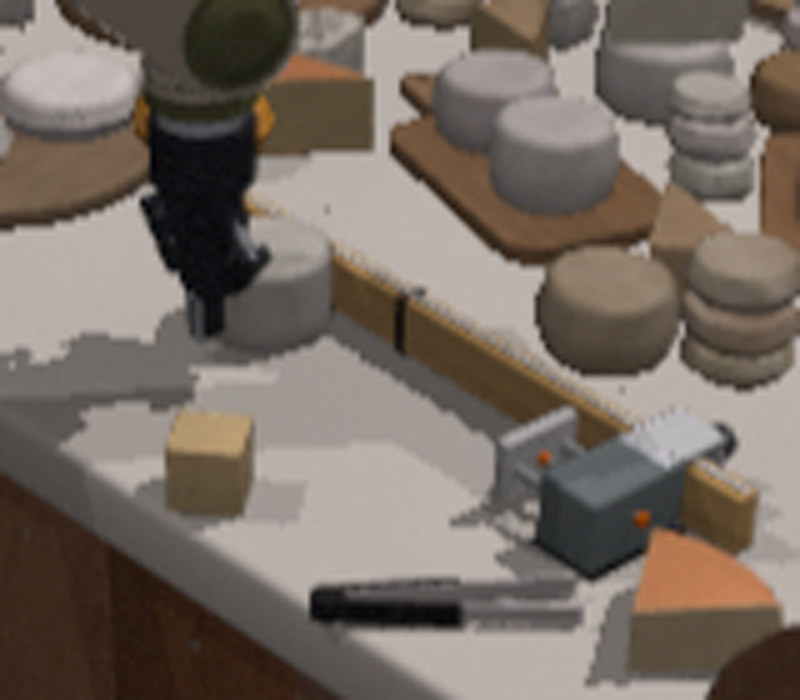

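Force has risen to 6 N, so the drum is against the fence at about y +0.11, well before the mark. I'll retreat, lift, and go round to its +y side with the face turned.

Call:
{"op": "carry_out", "data": {
  "targets": [
    [[1,-8,0.5,0,0,0,0],[1,-30,2.5,0,0,0,0],[1,-30,3,40,0,0,0],[1,-30,3,80,0,0,-7],[1,-15,20,80,0,0,-14],[1,0,40,80,0,0,-21],[1,20,60,80,0,0,-28],[1,46,81,80,0,0,-35],[1,46,81,80,0,0,-42],[1,46,81,80,0,0,-49],[1,46,81,80,0,0,-56],[1,46,81,80,0,0,-63],[1,46,81,80,0,0,-70],[1,46,81,60,0,0,-70],[1,46,81,60,0,0,-70]]
  ]
}}

```text
time_s: 7.05
position: [0.5611, 0.0498, 0.0932]
tool_rot: [[0.258, -0.003, 0.966], [-0.966, 0.001, 0.258], [-0.001, -1.0, -0.003]]
ft_force: [-0.7, 0.3, -1.0]
grip_width: -0.0002
```

Run:
```python
from h import *
d=get_image("side"); crop(d,185,140,325,250,5.5,"s5.png")
e=get_image("scene"); crop(e,190,130,350,270,5,"c5.png")
w=get_image("wrist"); cv2.imwrite("pics/w5.png",w["img"][:,:,::-1])
```

```text
(no output)
```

View pics/s5.png

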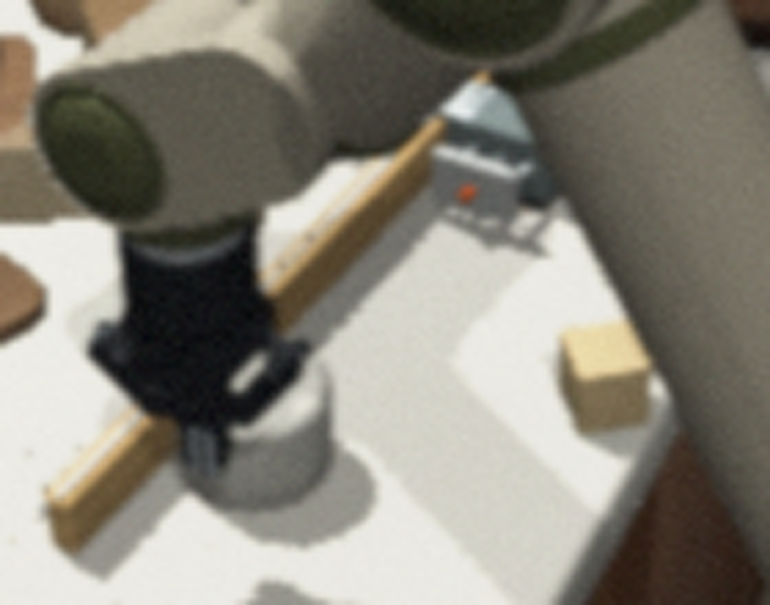

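View pics/c5.png

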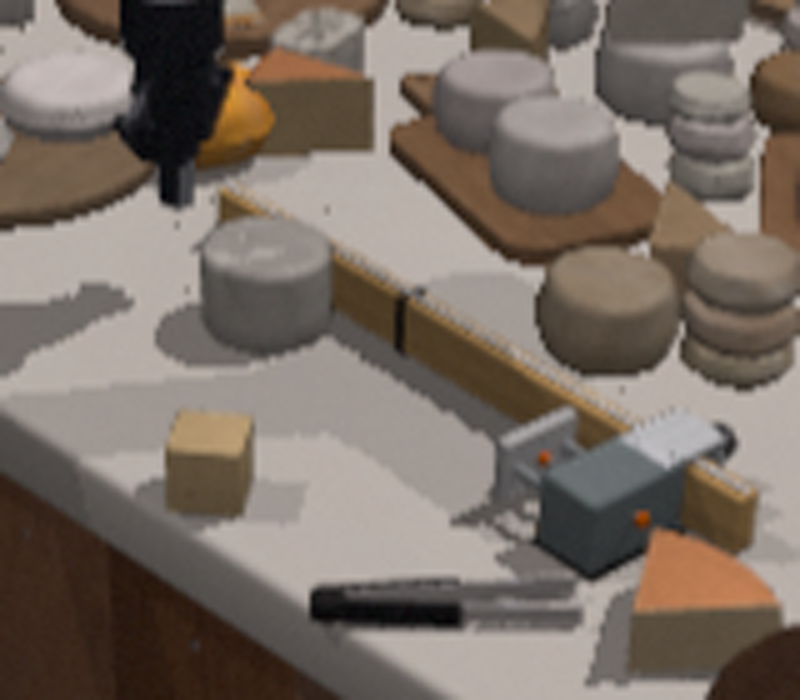

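View pics/w5.png

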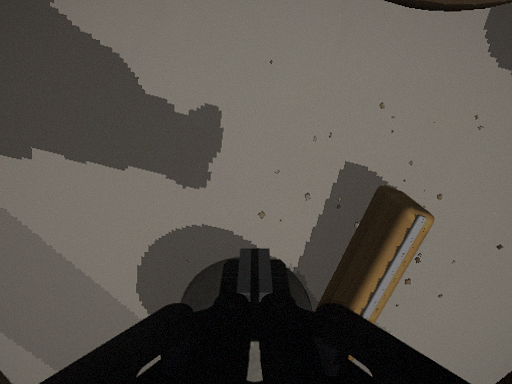

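Run:
```python
from h import *
d=get_image("side"); e=get_image("scene")
f=lambda p:[185+(p[0]+.5)/5.5-.5,140+(p[1]+.5)/5.5-.5]
g=lambda p:[190+(p[0]+.5)/5-.5,130+(p[1]+.5)/5-.5]
C1,r=rays(d,[f((332,420))]); C1=C1[:2]; h=r[0,:2]/np.linalg.norm(r[0,:2])
C2,b,a=tangent_center(e,g((200,285)),g((332,285)),0)
# side: centre lies .049 to the left(camera +... ) of right tangent line
for n in (np.array([h[1],-h[0]]),np.array([-h[1],h[0]])):
    t=np.linalg.solve(np.c_[h,-b],C2-(C1+.049*n)); c=C1+.049*n+t[0]*h
    rel=c-[.6227,-.1505]; print("c",c,"own",rel@[.9964,-.0846],rel@[.0846,.9964],t)
o=env.observe()
rel=o["position"][:2]-[.6227,-.1505];print("tcp own",rel@[.9964,-.0846],rel@[.0846,.9964],o["ft_force"])
```

```text
c [ 0.50602312 -0.10667479] own -0.11996445231203795 0.033796575010734464 [1.05619016 1.33411193]
c [ 0.57679975 -0.03076259] own -0.0558647899699174 0.11542319406968965 [1.02201424 1.43790014]
tcp own -0.07674222868605086 0.1944027544989408 [ 0.63726295  0.39173302 -0.02132557]
```

Call:
{"op": "carry_out", "data": {
  "targets": [
    [[1,0,0,-35,0,0,0],[1,0,0,-58,0,0,0],[1,0,0,-58,0,0,0],[1,-0.5,-6,-58,0,0,0],[1,-1,-12,-58,0,0,0],[1,-1.5,-17,-58,0,0,0],[1,-1.8,-20,-58,0,0,0],[1,-2,-23,-58,0,0,0],[1,-2.2,-26,-58,0,0,0],[1,-2.5,-29,-58,0,0,0],[1,-2.7,-32,-58,0,0,0],[1,-3,-35,-58,0,0,0],[1,-3.2,-38,-58,0,0,0]]
  ]
}}

```text
time_s: 8.38
position: [0.559, 0.0116, 0.0373]
tool_rot: [[0.259, -0.0, 0.966], [-0.966, 0.0, 0.259], [-0.0, -1.0, -0.0]]
ft_force: [-0.5, 2.0, 0.7]
grip_width: 0.0001
```

Run:
```python
from h import *
d=get_image("side"); crop(d,185,140,325,250,5.5,"s6.png")
e=get_image("scene"); crop(e,190,130,350,270,5,"c6.png")
```

```text
(no output)
```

View pics/c6.png

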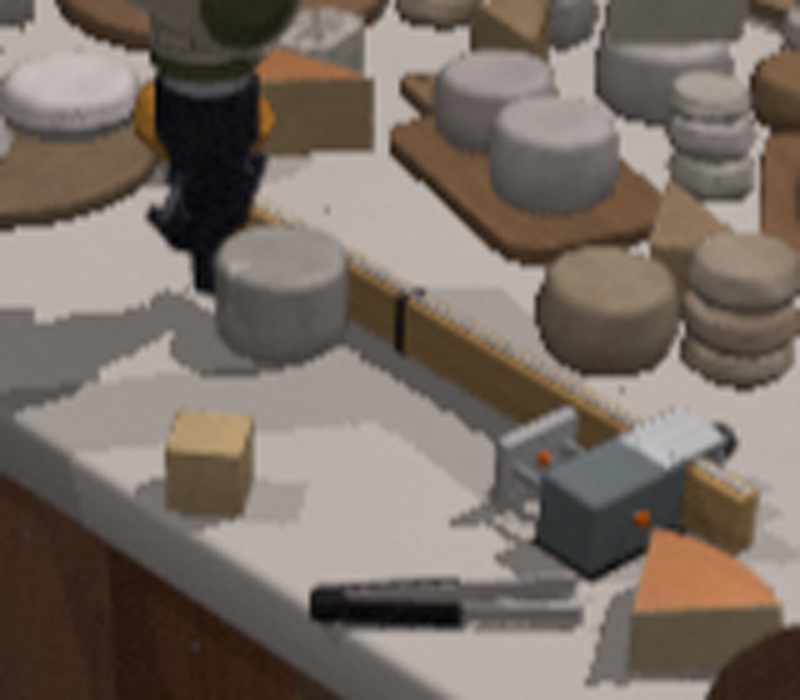

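View pics/s6.png

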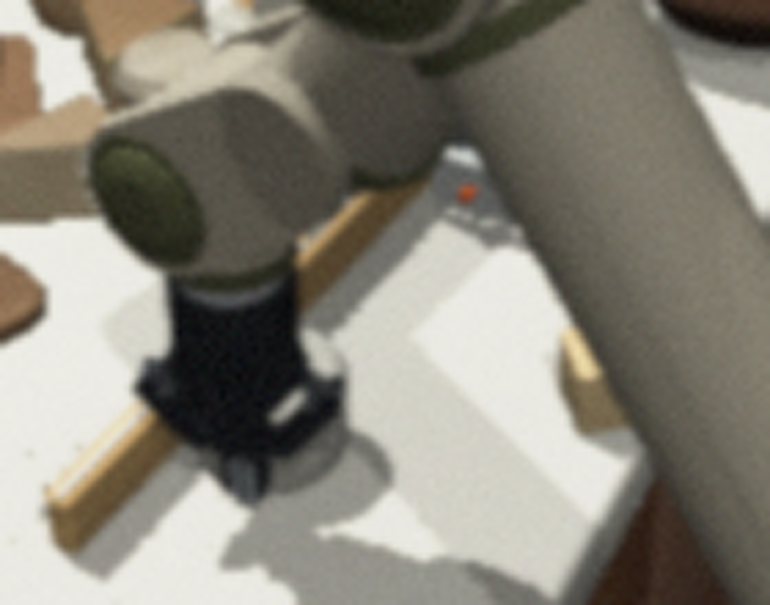

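The drum is moving along the fence at 2 N. On with 60 mm.

Call:
{"op": "carry_out", "data": {
  "targets": [
    [[1,-0.3,-3.5,0,0,0,0],[1,-0.6,-7,0,0,0,0],[1,-0.9,-10.5,0,0,0,0],[1,-1.2,-14,0,0,0,0],[1,-1.5,-17.5,0,0,0,0],[1,-1.8,-21,0,0,0,0],[1,-2.1,-24.5,0,0,0,0],[1,-2.4,-28,0,0,0,0],[1,-2.7,-31.5,0,0,0,0],[1,-3,-35,0,0,0,0],[1,-3.3,-38.5,0,0,0,0],[1,-3.6,-42,0,0,0,0],[1,-3.9,-45.5,0,0,0,0],[1,-4.2,-49,0,0,0,0],[1,-4.5,-52.5,0,0,0,0],[1,-4.8,-56,0,0,0,0],[1,-5.1,-60,0,0,0,0]]
  ]
}}

```text
time_s: 9.9
position: [0.554, -0.0485, 0.0373]
tool_rot: [[0.258, -0.0, 0.966], [-0.966, 0.0, 0.258], [-0.0, -1.0, -0.0]]
ft_force: [-1.2, 3.2, 1.6]
grip_width: 0.0003
```

Run:
```python
from h import *
e=get_image("scene"); crop(e,190,130,350,270,5,"c7.png")
```

```text
(no output)
```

View pics/c7.png

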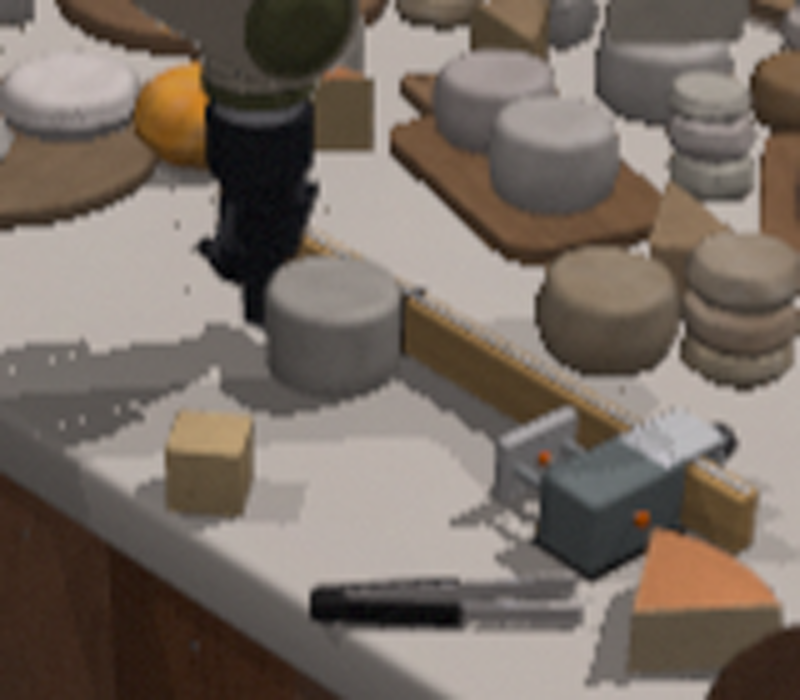

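Call:
{"op": "carry_out", "data": {
  "targets": [
    [[1,-0.3,-4,0,0,0,0],[1,-0.7,-8,0,0,0,0],[1,-1,-12,0,0,0,0],[1,-1.4,-16,0,0,0,0],[1,-1.7,-20,0,0,0,0],[1,-2,-24,0,0,0,0],[1,-2.4,-28,0,0,0,0],[1,-2.7,-32,0,0,0,0],[1,-3.1,-36,0,0,0,0],[1,-3.4,-40,0,0,0,0],[1,-3.7,-44,0,0,0,0],[1,-4.1,-48,0,0,0,0],[1,-4.4,-52,0,0,0,0],[1,-4.8,-56,0,0,0,0],[1,-5.1,-60,0,0,0,0],[1,-5.4,-64,0,0,0,0],[1,-5.8,-68,0,0,0,0],[1,-6.1,-72,0,0,0,0],[1,-6.5,-76,0,0,0,0],[1,-6.8,-80,0,0,0,0]]
  ]
}}

```text
time_s: 11.62
position: [0.5472, -0.1286, 0.0373]
tool_rot: [[0.258, -0.0, 0.966], [-0.966, 0.0, 0.258], [-0.0, -1.0, -0.0]]
ft_force: [-2.0, 4.0, 1.3]
grip_width: -0.0
```

Run:
```python
from h import *
e=get_image("scene"); crop(e,190,130,350,270,5,"c8.png")
d=get_image("side"); crop(d,185,140,325,250,5.5,"s8.png")
```

```text
(no output)
```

View pics/c8.png

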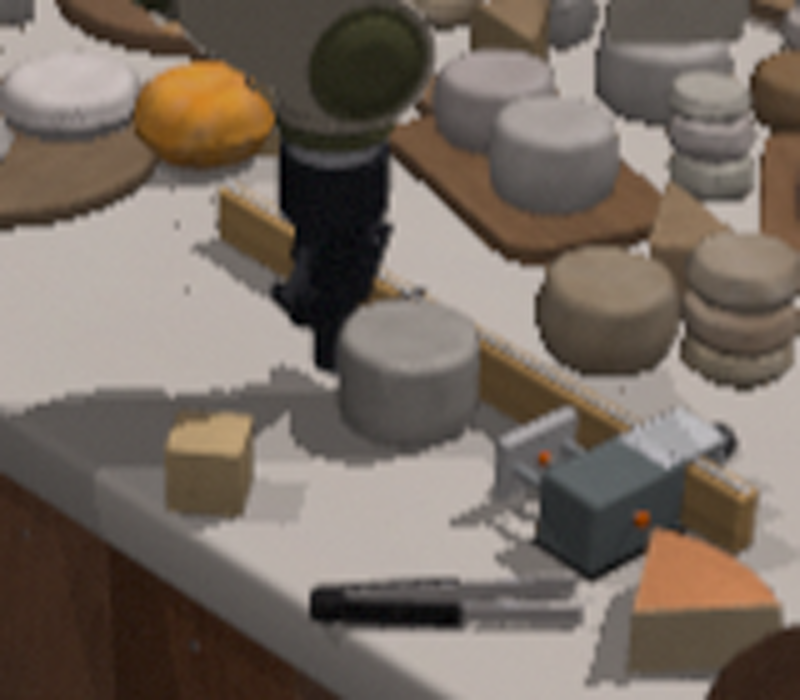

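View pics/s8.png

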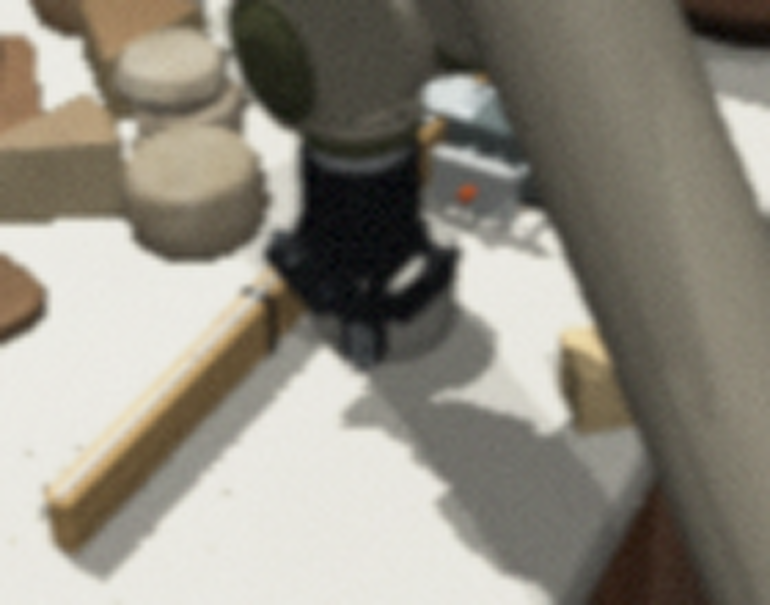

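Call:
{"op": "carry_out", "data": {
  "targets": [
    [[1,-0.3,-4,0,0,0,0],[1,-0.7,-8,0,0,0,0],[1,-1,-12,0,0,0,0],[1,-1.4,-16,0,0,0,0],[1,-1.7,-20,0,0,0,0],[1,-2,-24,0,0,0,0],[1,-2.4,-28,0,0,0,0],[1,-2.7,-32,0,0,0,0],[1,-3.1,-36,0,0,0,0],[1,-3.4,-40,0,0,0,0],[1,-3.7,-44,0,0,0,0],[1,-4.1,-48,0,0,0,0],[1,-4.4,-52,0,0,0,0],[1,-4.8,-56,0,0,0,0],[1,-5.1,-60,0,0,0,0]]
  ]
}}

```text
time_s: 12.97
position: [0.542, -0.1886, 0.0373]
tool_rot: [[0.258, -0.0, 0.966], [-0.966, 0.0, 0.258], [-0.0, -1.0, -0.0]]
ft_force: [-4.0, 4.4, 1.1]
grip_width: 0.0002
```

Run:
```python
from h import *
e=get_image("scene"); crop(e,190,130,350,270,5,"c9.png")
```

```text
(no output)
```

View pics/c9.png

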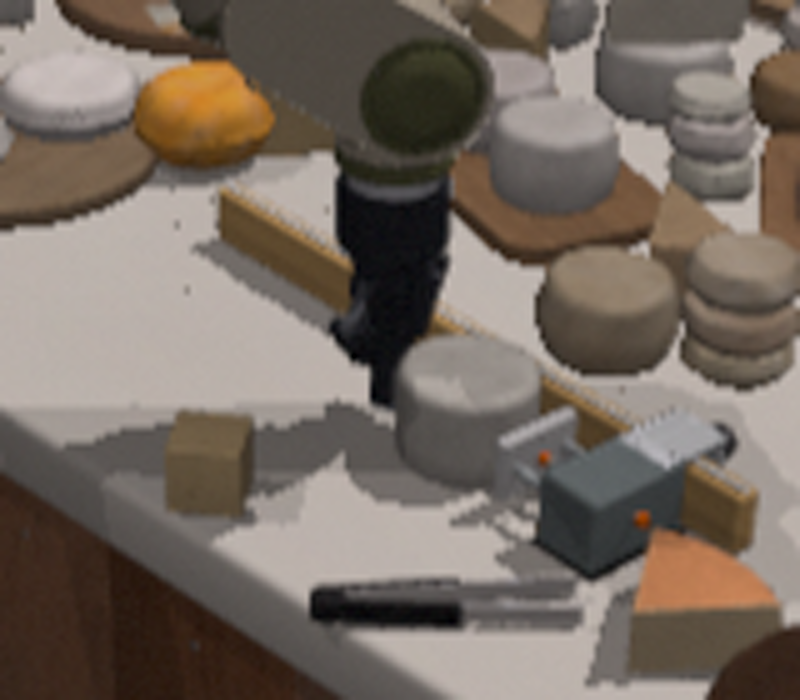

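Call:
{"op": "carry_out", "data": {
  "targets": [
    [[1,-0.2,-3,0,0,0,0],[1,-0.5,-6,0,0,0,0],[1,-0.8,-9,0,0,0,0],[1,-1,-12,0,0,0,0]]
  ]
}}

```text
time_s: 13.35
position: [0.5411, -0.2004, 0.0373]
tool_rot: [[0.258, -0.0, 0.966], [-0.966, 0.0, 0.258], [-0.0, -1.0, -0.0]]
ft_force: [-2.5, 5.4, 1.9]
grip_width: -0.0002
```

Call:
{"op": "carry_out", "data": {
  "targets": [
    [[1,-0.2,-2,0,0,0,0],[1,-0.3,-4,0,0,0,0]]
  ]
}}

```text
time_s: 13.52
position: [0.5407, -0.2039, 0.0373]
tool_rot: [[0.258, -0.0, 0.966], [-0.966, 0.001, 0.258], [-0.001, -1.0, -0.0]]
ft_force: [-2.7, 7.9, 2.2]
grip_width: 0.0001
```

Call:
{"op": "carry_out", "data": {
  "targets": [
    [[1,-0.2,-2,0,0,0,0],[1,-0.3,-4,0,0,0,0]]
  ]
}}

```text
time_s: 13.68
position: [0.5404, -0.2075, 0.0373]
tool_rot: [[0.259, -0.001, 0.966], [-0.966, 0.002, 0.259], [-0.002, -1.0, -0.0]]
ft_force: [-1.4, 9.3, 2.7]
grip_width: 0.0002
```

Run:
```python
from h import *
e=get_image("scene"); crop(e,190,130,350,270,5,"c10.png")
```

```text
(no output)
```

View pics/c10.png

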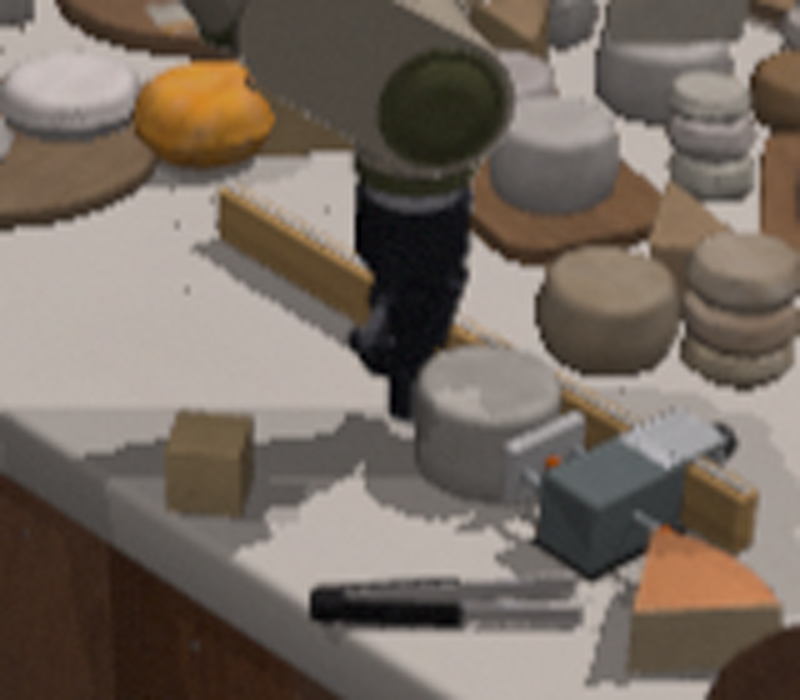

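Run:
```python
from h import *
e=get_image("scene")
a=cv2.imread("pics/c4.png");b=cv2.imread("pics/c10.png")
g=lambda p:[190+(p[0]+.5)/5-.5,130+(p[1]+.5)/5-.5]
P=onplane(e,[g(p) for p in [(498,440),(506,447),(577,408),(585,414)]],.056)
print(P[1]-P[0],P[3]-P[2])
# shift of pad top-left strip by phase correlation / template matching of the pad's back edge
t=a[405:470,500:580]
r=cv2.matchTemplate(b[400:490,495:600],t,cv2.TM_CCOEFF_NORMED);_,m,_,l=cv2.minMaxLoc(r);s=(l[0]+495-500,l[1]+400-405);print(s,m)
P=onplane(e,[g((540,430)),g((540+s[0],430+s[1]))],.05);print((P[1]-P[0])*1000)
v=np.hstack([a[390:540,470:670],b[390:540,470:670]]);cv2.imwrite("pics/cmp10.png",cv2.resize(v,None,fx=2,fy=2))
```

```text
[-0.00232876 -0.00883662  0.        ] [-0.00178174 -0.00822384  0.        ]
(7, 6) 0.6636609435081482
[-2.07731892 -7.7109695   0.        ]
```

View pics/cmp10.png

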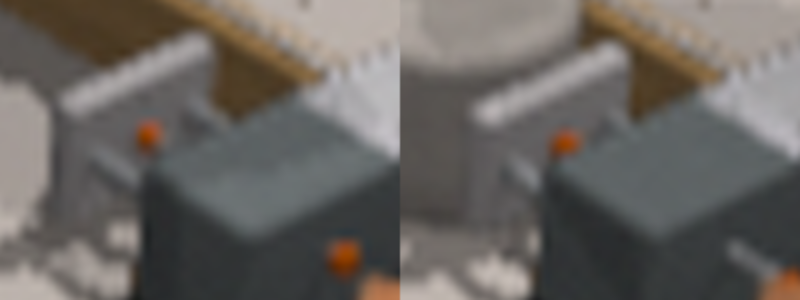

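The pad is now about 7–8 mm in and the feeler's tail has come out of the back of the block. I'll push about 3.5 mm more, then hold.

Call:
{"op": "carry_out", "data": {
  "targets": [
    [[1,-0.2,-2,0,0,0,0],[1,-0.3,-3.5,0,0,0,0],[1,-0.3,-3.5,0,0,0,0],[1,-0.3,-3.5,0,0,0,0],[1,-0.3,-3.5,0,0,0,0],[1,-0.3,-3.5,0,0,0,0],[1,-0.3,-3.5,0,0,0,0],[1,-0.3,-3.5,0,0,0,0],[1,-0.3,-3.5,0,0,0,0]]
  ]
}}

```text
time_s: 14.53
position: [0.5401, -0.2109, 0.0373]
tool_rot: [[0.259, -0.001, 0.966], [-0.966, 0.001, 0.259], [-0.002, -1.0, -0.0]]
ft_force: [-2.4, 8.5, 1.8]
grip_width: -0.0005
```

Run:
```python
from h import *
e=get_image("scene"); crop(e,190,130,350,270,5,"c11.png")
a=cv2.imread("pics/c4.png");b=cv2.imread("pics/c11.png")
g=lambda p:[190+(p[0]+.5)/5-.5,130+(p[1]+.5)/5-.5]
t=a[405:470,500:580]
r=cv2.matchTemplate(b[400:490,495:610],t,cv2.TM_CCOEFF_NORMED);_,m,_,l=cv2.minMaxLoc(r);s=(l[0]+495-500,l[1]+400-405);print(s,m)
P=onplane(e,[g((540,430)),g((540+s[0],430+s[1]))],.05);print((P[1]-P[0])*1000)
v=np.hstack([a[390:540,470:670],b[390:540,470:670]]);cv2.imwrite("pics/cmp11.png",cv2.resize(v,None,fx=2,fy=2))
```

```text
(11, 8) 0.6367782354354858
[ -1.99432958 -11.00684137   0.        ]
```

View pics/c11.png

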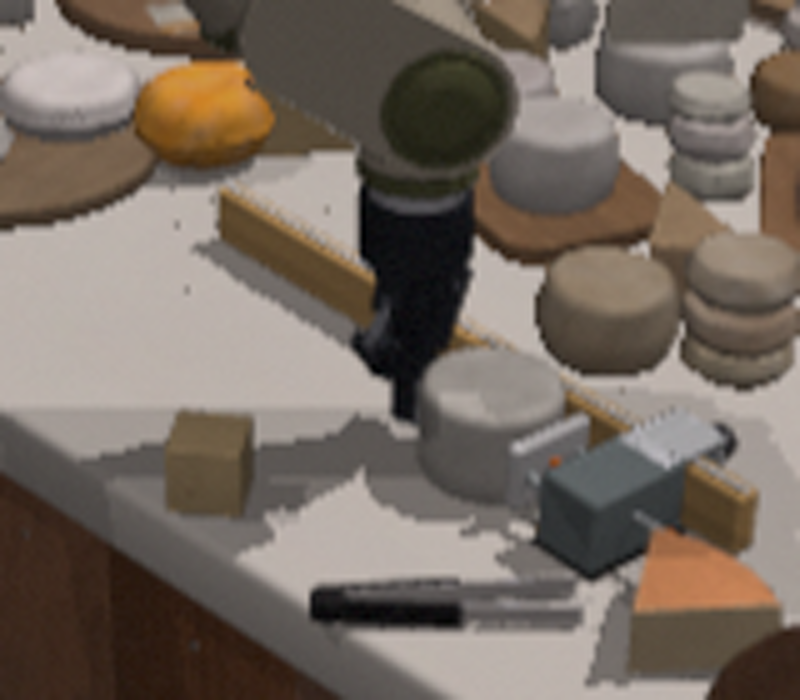

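View pics/cmp11.png

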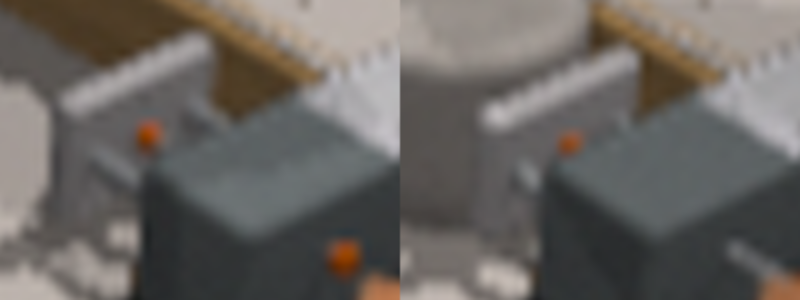

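The pad is about 11 mm in, held 0.6 s at 8.5 N, with the drum tight on the fence. Backing off slowly along the fence first, so the pad can follow, then straight away from the drum.

Call:
{"op": "carry_out", "data": {
  "targets": [
    [[1,0.1,1,0,0,0,0],[1,0.2,2,0,0,0,0],[1,0.3,3,0,0,0,0],[1,0.4,4,0,0,0,0],[1,0.4,5,0,0,0,0],[1,0.5,6,0,0,0,0],[1,0.6,7,0,0,0,0],[1,0.7,8,0,0,0,0],[1,0.8,9,0,0,0,0],[1,0.8,10,0,0,0,0],[1,0.9,11,0,0,0,0],[1,1,12,0,0,0,0],[1,1.1,13,0,0,0,0],[1,1,14,0,0,0,0],[1,0.5,16,0,0,0,0],[1,0,18,0,0,0,0],[1,-2,25,0,0,0,0],[1,-4,35,0,0,0,0],[1,-7,45,0,0,0,0],[1,-7,45,0,0,0,0]]
  ]
}}

```text
time_s: 16.25
position: [0.5323, -0.1643, 0.0372]
tool_rot: [[0.26, -0.001, 0.966], [-0.966, 0.001, 0.26], [-0.001, -1.0, -0.001]]
ft_force: [-0.2, 0.1, -0.2]
grip_width: -0.0
```

Run:
```python
from h import *
e=get_image("scene"); crop(e,190,130,350,270,5,"c12.png")
a=cv2.imread("pics/c4.png");b=cv2.imread("pics/c12.png")
v=np.hstack([a[390:540,470:670],b[390:540,470:670]]);cv2.imwrite("pics/cmp12.png",cv2.resize(v,None,fx=2,fy=2))
```

```text
(no output)
```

View pics/c12.png

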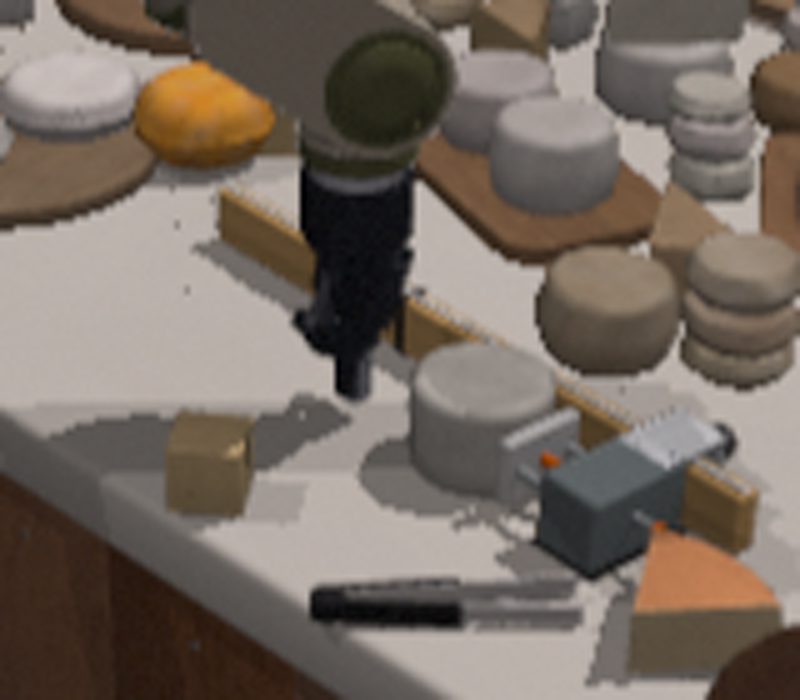

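View pics/cmp12.png

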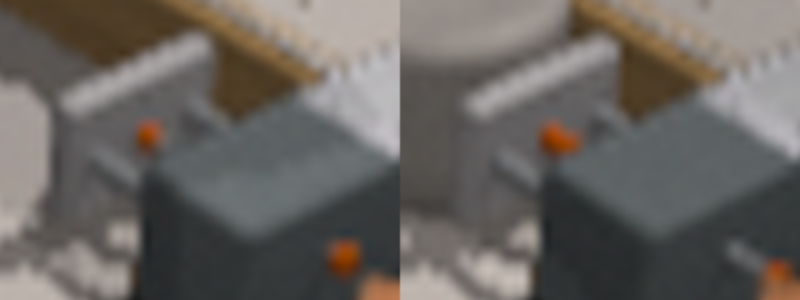

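Call:
{"op": "carry_out", "data": {
  "targets": [
    [[1,-5,20,5,0,0,0],[1,-5,40,35,0,0,0],[1,-10,60,75,0,0,0],[1,-20,80,110,0,0,0],[1,-40,110,130,0,0,0],[1,-60,140,150,0,0,0],[1,-80,170,170,0,0,0],[1,-100,200,190,0,0,0],[1,-120,235,200,0,0,0],[1,-120,235,200,0,0,0],[1,-120,235,200,0,0,0],[1,-120,235,200,0,0,0]]
  ]
}}

```text
time_s: 17.3
position: [0.4135, 0.068, 0.2373]
tool_rot: [[0.259, 0.001, 0.966], [-0.966, -0.0, 0.259], [0.0, -1.0, 0.0]]
ft_force: [-0.4, -0.1, 0.1]
grip_width: -0.0001
```

Run:
```python
from h import *
e=get_image("scene"); crop(e,190,130,350,270,5,"c13.png")
d=get_image("side"); crop(d,185,120,325,230,5.5,"s13.png")
cv2.imwrite("pics/side13.png",d["img"][:,:,::-1])
```

```text
(no output)
```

View pics/s13.png

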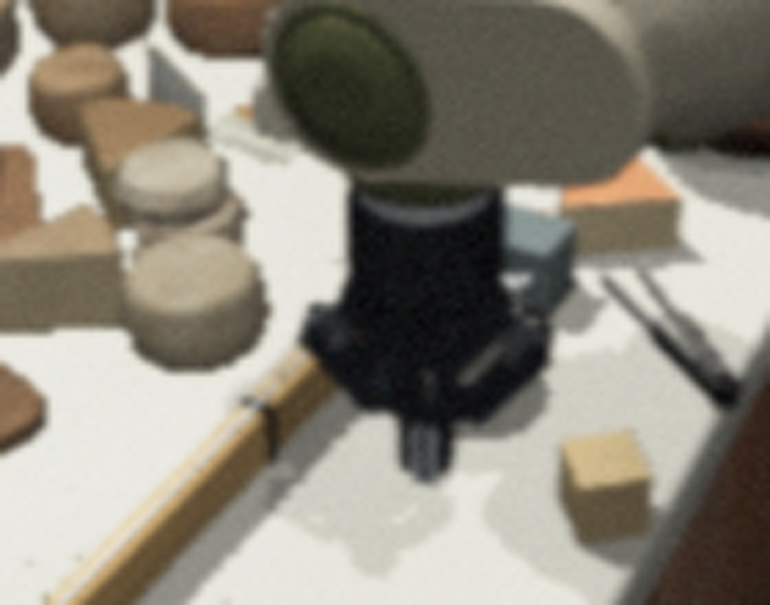

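View pics/c13.png

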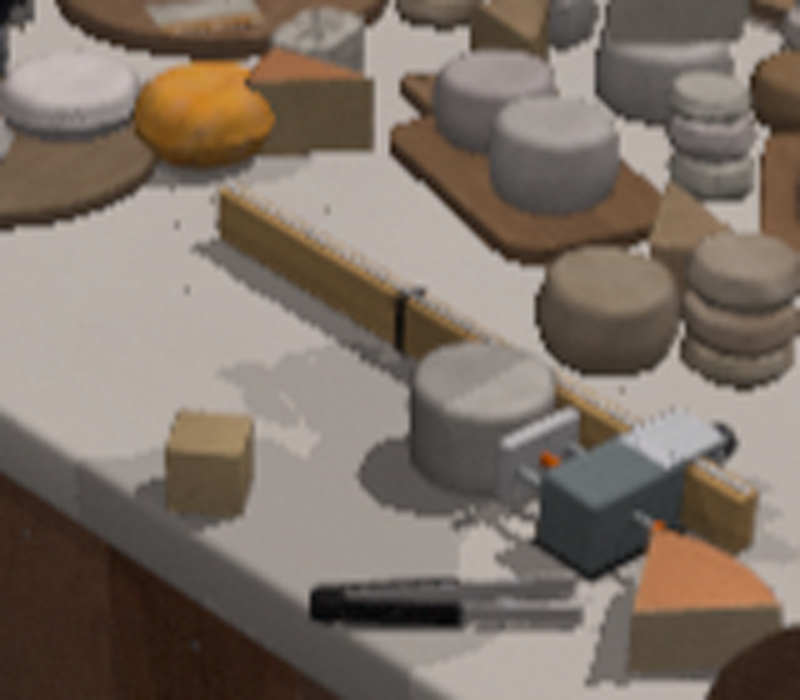

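The gripper blocks the side view of the drum, so I'll move it farther left.

Call:
{"op": "carry_out", "data": {
  "targets": [
    [[1,-20,40,10,0,0,0],[1,-40,80,20,0,0,0],[1,-60,115,30,0,0,0],[1,-80,150,40,0,0,0],[1,-100,185,50,0,0,0],[1,-100,215,50,0,0,0],[1,-100,215,50,0,0,0],[1,-100,215,50,0,0,0]]
  ]
}}

```text
time_s: 18.07
position: [0.3135, 0.284, 0.2867]
tool_rot: [[0.261, -0.001, 0.965], [-0.965, -0.001, 0.261], [0.0, -1.0, -0.001]]
ft_force: [0.1, -0.5, -0.3]
grip_width: 0.0002
```

Run:
```python
from h import *
d=get_image("side"); crop(d,185,120,325,230,5.5,"s14.png")
e=get_image("scene"); crop(e,190,130,350,270,5,"c14.png")
```

```text
(no output)
```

View pics/s14.png

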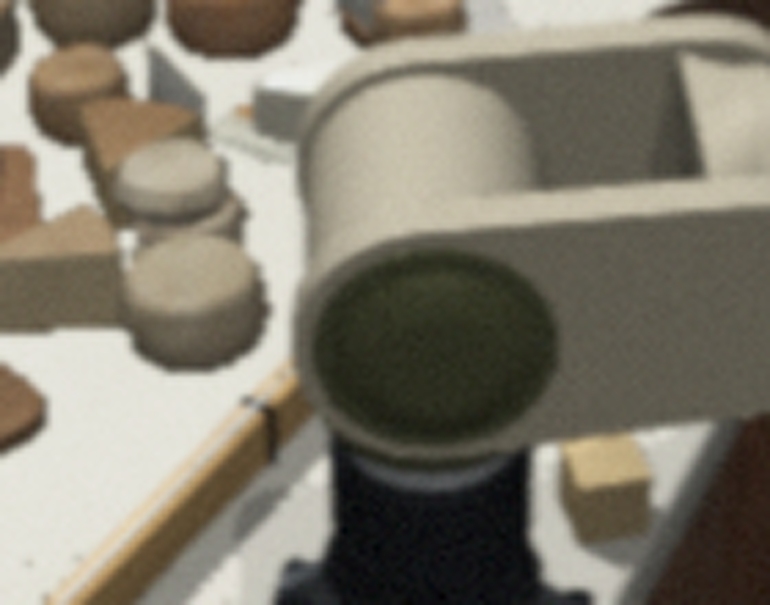

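Call:
{"op": "carry_out", "data": {
  "targets": [
    [[1,20,-35,0,0,0,0],[1,40,-70,0,0,0,0],[1,60,-105,0,0,0,0],[1,75,-140,0,0,0,0],[1,80,-175,0,0,0,0],[1,80,-215,0,0,0,0],[1,80,-255,0,0,0,0],[1,80,-295,0,0,0,0],[1,80,-335,0,0,0,0],[1,75,-375,0,0,0,0],[1,65,-415,0,0,0,0],[1,50,-450,0,0,0,0],[1,30,-485,0,0,0,0],[1,10,-520,0,0,0,0],[1,-10,-555,0,0,0,0],[1,-30,-590,0,0,0,0],[1,-60,-620,0,0,0,0],[1,-60,-620,0,0,0,0],[1,-60,-620,0,0,0,0],[1,-60,-620,0,0,0,0]]
  ]
}}

```text
time_s: 19.83
position: [0.2523, -0.337, 0.287]
tool_rot: [[0.256, -0.0, 0.967], [-0.967, 0.001, 0.256], [-0.001, -1.0, 0.0]]
ft_force: [0.5, 0.4, -0.5]
grip_width: -0.0001
```

Call:
{"op": "carry_out", "data": {
  "targets": [
    [[1,-30,-30,0,0,0,0],[1,-60,-60,0,0,0,0],[1,-90,-90,0,0,0,0],[1,-110,-120,0,0,0,0],[1,-110,-150,0,0,0,0],[1,-110,-180,0,0,0,0],[1,-110,-180,0,0,0,0],[1,-110,-180,0,0,0,0]]
  ]
}}

```text
time_s: 20.5
position: [0.144, -0.5168, 0.2865]
tool_rot: [[0.259, 0.0, 0.966], [-0.966, 0.002, 0.259], [-0.002, -1.0, 0.0]]
ft_force: [0.6, 0.9, -0.9]
grip_width: -0.0003
```

Run:
```python
from h import *
d=get_image("side"); crop(d,185,120,325,230,5.5,"s15.png")
e=get_image("scene"); crop(e,190,130,350,270,5,"c15.png")
```

```text
(no output)
```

View pics/s15.png

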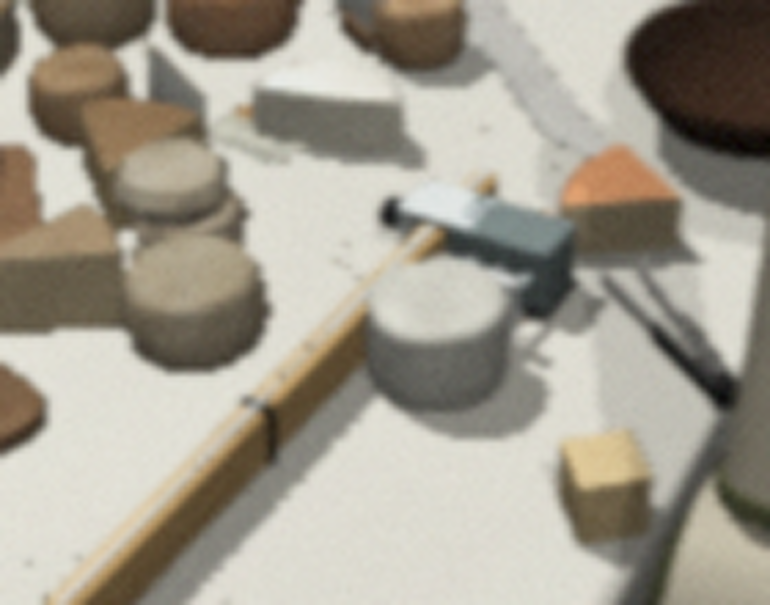

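Run:
```python
from h import *
d=get_image("side"); e=get_image("scene")
f=lambda p:[185+(p[0]+.5)/5.5-.5,120+(p[1]+.5)/5.5-.5]
g=lambda p:[190+(p[0]+.5)/5-.5,130+(p[1]+.5)/5-.5]
S=[tangent_center(d,f((366,320)),f((512,320)),0),tangent_center(e,g((411,385)),g((556,385)),0)]
t=np.linalg.solve(np.c_[S[0][1],-S[1][1]],S[1][0]-S[0][0]); c=S[0][0]+t[0]*S[0][1]
rel=c-[.6227,-.1505]; print(c,"own",rel@[.9964,-.0846],rel@[.0846,.9964],[.049/np.sin(s[2]) for s in S],t)
P=onplane(d,[f(p) for p in [(367,307),(512,308),(438,260),(400,270),(478,271),(435,342),(390,331),(485,333)]],.067)
A=np.c_[2*P[:,:2],np.ones(len(P))];s=np.linalg.lstsq(A,(P[:,:2]**2).sum(1),rcond=None)[0]
rel=s[:2]-[.6227,-.1505];print("rim",s[:2],"own",rel@[.9964,-.0846],rel@[.0846,.9964])
```

```text
[ 0.55442869 -0.26330384] own -0.0584823304309637 -0.11817349957744312 [np.float64(1.2009899257350605), np.float64(1.3030034727567041)] [1.21989963 1.2606082 ]
rim [ 0.55078757 -0.25569396] own -0.06275413909093358 -0.11089905609454145
```

View pics/c15.png

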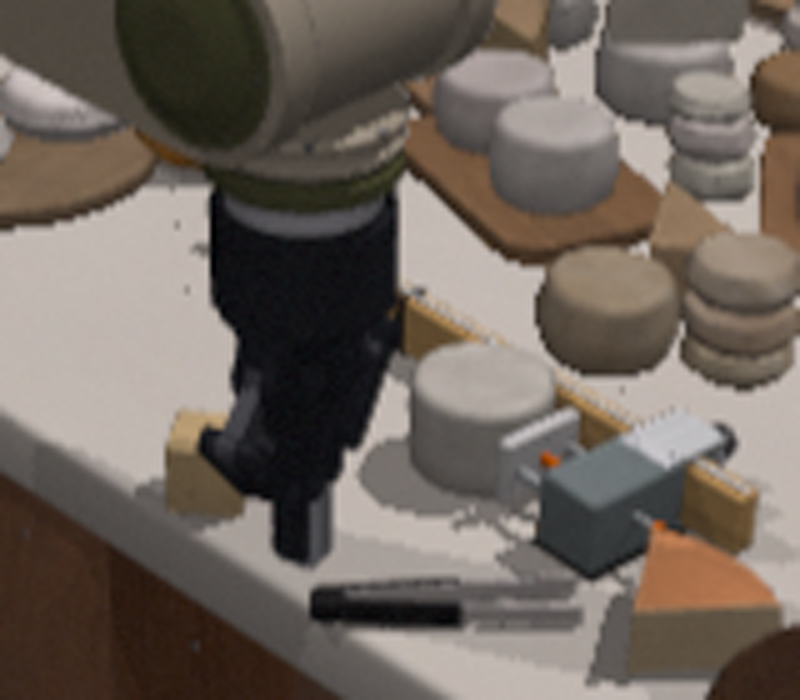

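The triangulated drum centre is at own x = -0.058, which means it is on the fence. The pad is back at rest, the feeler tail is out and nothing else has moved. Handing in.

```bash
python3 -c "
from rig import env
print(env.observe()['time_s']); print(env.close_job())"
```

```text
20.7
the job is handed in; nothing more can be done
None
```

The drum is resting against the fence and the pad with the orange feeler pushed in, and I handed the job in at 20.7 s.

I pushed it square onto the fence at about fence y +0.11, well before the mark. I then slid it along with a slightly angled closed-finger face into the pad. The pad went about 11 mm in by image measurement and was held there for 0.6 s. I backed off slowly so the pad could follow, then cleared the arm.

- **Forces:** the highest reading I saw was about 10 N at the wrist, though I only saw the value at the end of each move.
- **Position:** two-view triangulation puts the drum centre at fence x ≈ -0.058, against -0.059 expected for contact. A rougher one-view rim fit gave -0.063.
- **Stop:** the pad looks back at its rest position, and the feeler's tail stands out at the back of the block.
- **Other objects:** the cube, cut and tongs look unmoved in the last pictures. The bowl and spatula were only partly in view or out of frame, but the arm never came near them at low height.

The first drum measurements from the two cameras disagreed by about 8 mm, so I triangulated its position before making contact. No final check failed.

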